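# Turn over the top sample board

### The job

Someone left an eraser on the bare far rest of the clay sample stand: push it with a fingertip off the stand onto the desk. Then get a fingertip under the partly raised top board, turn it gently over the spine and press it down flat on the far rest, leaving the board beneath it lying flat. Only push and press: do not pinch or pick up anything, leave the stand where it is and do not disturb the other things on the desk.

Things in the scene. Friction and masses are not known exactly. Their poses are not given: they have to be found in the camera images.
- stand: clay sample stand, loose, 2.2 kg, dark steel base 236 (x) x 170 (y) mm, top of the base 11 mm above the desk. Origin: on the desk under the middle of the base and of the spine. Its y axis runs along the spine (a 6 mm rod at height 22 mm between two 29 mm high cheeks at y = +-79 mm); its -x side is the near side, where two hinged boards lie one on the other; its +x side carries the far rest, a bare grey pad from x = 20 to 116 mm, y = +-80 mm, top 18 mm above the desk
- top_board (a joint): hinge of the top board on the spine axis (x = 0, z = 22 mm in the stand's frame, along y), rad: 0 = flat on the near side, 1.57 = upright, 3.14 = flat on the far rest. Starts partly raised at 0.4 to 0.75. The hinge is stiff (about 0.09 N m, that is 1 N at the free edge) and stays where it is left. Board: rigid, 5 mm thick, 144 mm along the spine, reaching 100 mm from the spine axis, 110 g, with six square tile samples on its face
- under_board (a joint): hinge of the second board, which lies flat beneath the top one on the near side with its upper face 18 mm above the desk (axis 15 mm above the desk): 0 = flat. Same size and stiffness, four long tile samples; its tab is at y = -40 mm. To be left at 0
- tab (a point): middle of the index tab of the top board, at its mid-thickness: the tab is 5 mm thick, 40 mm along the spine, stands out of the free edge to 114 mm from the spine axis; this point is 106 mm from the axis and at y = +40 mm of the stand
- eraser_mid (a point): centre of the eraser, a loose block 20 x 42 x 12 mm (long side along its y), 30 g, lying flat on the far rest at the start, centre 24 mm above the desk
- mug: bystander: patterned mug, 97 mm high, origin under its centre
- tape: bystander: roll of tape, 96 mm across, 25 mm high, origin under its centre
- sherd: bystander: brown potsherd 46 x 61 x 16 mm, origin under its centre
- block: bystander: stepped calibration block 45 x 45 x 36 mm, origin under its centre

How it is judged:
On the way, in this order (a step that is already met when the one before it is completed fails the run):
1. the eraser is off the stand while the top board is not yet past upright (height (world z) of eraser_mid below 0.017 m and value of joint top_board below 1.6 rad), for 0.2 s.
2. the top board is past upright, the board beneath still flat (value of joint top_board above 1.8 rad and value of joint under_board below 0.1 rad), for 0.05 s.
3. the top board lies flat on the far rest (value of joint top_board above 3.05 rad), for 0.2 s.
At the end, for the whole second after the job is handed in: The top board lies flat on the far rest (hinge above 3.05 rad), the board beneath is still flat on the near side (below 0.08 rad), the eraser is down off the stand (its centre below 17 mm), and the stand is level, at rest and within 30 mm of where it stood (value of joint top_board above 3.05 rad and value of joint under_board below 0.08 rad and height (world z) of eraser_mid below 0.017 m and linear speed of stand below 0.02 m/s and distance of stand from where it was at the start of the episode below 0.03 m and angle between stand's own z axis and vertical below 0.05 rad); the robot touches nothing.
It fails at once if the eraser is picked up, pinched or pressed hard (over 15 N) (height (world z) of eraser_mid above 0.05 m or contact force between the fingers and eraser above 15 N).
It fails at once if the top board is pinched or pressed hard (over 40 N) or flung over (faster than 6 rad/s) (contact force between the fingers and top_board above 40 N or velocity of joint top_board above 6 rad/s).
It fails at once if the board beneath is turned up (value of joint under_board above 0.3 rad).
It fails at once if the stand is lifted, tipped or pushed away (height (world z) of stand above 0.012 m or angle between stand's own z axis and vertical above 0.12 rad or distance of stand from where it was at the start of the episode above 0.04 m).
It fails at once if a bystander is disturbed (distance of any of mug, tape, sherd, block from where it was at the start of the episode above 0.025 m).
It also fails if it takes over 54 s, if anything falls off the work surface, if the arm or the gripper's body presses on something with over 40 N, if the wrist force passes 120 N, or if a joint passes its speed limit or range.

### The arm

A 6-joint arm with a two-finger parallel gripper is mounted at the origin on a cart in front of the work surface, level with it; the furniture and walls round the work are solid. World frame = base frame: x ahead of the robot, y to its left, z up, the work surface at z = 0. Lengths are in m, angles in rad, forces in N, time in s.
With the tool pointing down it reaches from about 0.25 to 0.725 m from the base axis. Payload 4 kg.
Tool frame: the origin (TCP) lies midway between the tips of the shut fingers; the grasp point (between the pads) lies 19 mm behind it (bot.grip_point_offset is the distance from the TCP to the grasp point, in m); z points along the fingers, y is the line along which they close (so a half turn about z gives the same grasp; the last joint's range is limited). The gripper opens to 85 mm and grips with 20 to 120 N. Pads are 22 mm wide; open, the fingers measure 114 mm over their backs; the gripper's body (76 mm by 85 mm) begins 54 mm behind the grasp point. The pads swing forward as they close: fully open they stand 13 mm farther back than shut.
Start: joints at [1.21, 0.241, 0.005, 1.335, 0, 1.571], TCP at [0.177, 0.468, 0.231] pointing down, gripper open.
Joint ranges: [-2.72, 2.72], [-1.05, 1.87], [-1.09, 1.28], [-1.99, 2.15], [-1.42, 1.44], [-3.14, 3.14]. Speed limits (rad/s): [2.79, 2.79, 3.14, 3.14, 3.14, 3.14].

### API

Orientations are given as a unit quaternion [x, y, z, w].
In Python, from workcell import bot gives the robot as it stands.
- The arm moves only by the tool step_arm, never from a script. Its argument "targets" is text: rows parted by semicolons, each of 7 numbers parted by spaces: the opening, from -1 (shut) to 1 (fully open), so that 0 is half open, then the shift along the world's x, y, z normalised to -1 to 1, where 1 is 0.5 m, then the turn, a rotation vector about the world's x, y, z normalised to -1 to 1, where 1 is pi/4 rad. In form: gripper x y z wx wy wz; .... A call has 1 to 10 rows; each row is the pose to reach, as a shift and turn from the pose commanded when the call began; what a row does not reach only later rows make up. A row lasts 1/12 s, in which the tool goes at most 41.7 mm and 7.16 degrees, less where a joint would pass 70% of its speed; a pose out of reach is approached as far as the arm can. A call with a number of a shift or a turn outside -1 to 1 is refused whole. A call with a gripper value outside its range is refused whole. The fingers move at their own pace and stop on an object; the grip force is fixed at half the most. Time passes only in rows, so rows that repeat a pose let the fingers close. It gives the time, the measured TCP pose, the force, the opening and the grip force at its end, in the units of the state.
- bot.get_obs(): the state, without advancing time (a new reading comes with each control period).
- bot.camera(name): name is "scene" or "side" or "wrist"; returns the picture (420x560x3 uint8, red, green, blue); there is no depth.
- bot.camera_info(name): a dict with "vertical_fov" (degrees; the focal length in pixels is half the picture's height over the tangent of half this angle, whatever the lens; pixels are square), "cx", "cy" (the principal point, pixels), "pose" (4x4, takes a point from camera to world coordinates). Camera axes: x right, y up, looking along -z (the intrinsics and any distortion apply to the point x, -y, -z); pixel columns grow to the right and rows downward; lengths in m; the calibration is good to about 2 mm. A picture is of the moment at which its call begins: read the wrist's pose just before it. camera_info takes no time and is no camera call; for the wrist camera it gives the pose at the moment of the call.
- bot.job_done(): hands the job in; it is judged then, once.
The state is a dict: "clock": time; "joint_pos": joint angles; "joint_vel": joint speeds; "tau": joint torques, N m; "eef_pos": TCP position; "tool_rot": TCP orientation; "ft_force": force on the tool from outside, world axes, zero at the start; "ft_torque": the same for the moment, N m; "grip_width": finger opening in m; "grasp_force": force on a finger pad.
Only numpy, scipy, OpenCV 4.12 (cv2) and the standard library are available. Lean on these libraries where they do the work, as an engineer would, in place of code of your own. Each camera call takes 0.05 s, during which the arm holds its last target. There are 200 camera calls.

## Working session

There is one attempt and no reset: what is moved stays moved. The work goes in short steps, Python scripts to look and compute and a tool call to move; the robot and the scene stay as the last step left them, time stands still between calls to the robot, and variables do not carry over. Pictures are saved under pics/ and viewed, at most 10 in all, crops included, and the job is handed in when it is done.

Besides the shell and the picture viewer there is one more tool, called after "Request:" as a command line: name --argument value ..., lists and objects as JSON in quotes. step_arm: Moves the arm, as the interface text tells. Scaled input: -1 to 1 covers 0.5 m each way for a shift and pi/4 rad each way for a turn. Its arguments: {"type":"object","properties":{"targets":{"type":"string"}},"required":["targets"]}

```bash
mkdir -p pics; ls; python3 - <<'E'
from workcell import bot
import cv2,numpy as np
o=bot.get_obs();print(o['clock'],o['eef_pos'],o['tool_rot'],o['grip_width'])
for n in("scene","side"):
    i=bot.camera_info(n);print(n,{k:(np.round(v,4).tolist()) for k,v in i.items() if not isinstance(v,str)})
    cv2.imwrite(f'pics/{n}0.png',bot.camera(n)[:,:,::-1])
print(bot.camera_info("wrist"))
E
```

```text
pics
0.0 [0.17627236 0.46720009 0.23040019] [ 1.79393455e-01  9.83776829e-01 -1.05116696e-03 -1.82307605e-04] 0.08563015248824944
scene {'vertical_fov': 43.5623, 'cx': 282.8214, 'cy': 208.9239, 'pose': [[0.4668, 0.4628, -0.7536, -0.3579], [-0.8844, 0.2412, -0.3997, -0.5538], [-0.0032, 0.853, 0.5219, 0.6898], [0.0, 0.0, 0.0, 1.0]]}
side {'vertical_fov': 43.903, 'cx': 283.5996, 'cy': 210.2388, 'pose': [[0.9734, 0.1523, -0.1712, 0.357], [-0.2291, 0.6237, -0.7473, -1.0889], [-0.007, 0.7667, 0.642, 0.9535], [0.0, 0.0, 0.0, 1.0]]}
{'vertical_fov': 62.885374062876906, 'cx': 280.62994603806925, 'cy': 209.36299070024987, 'pose': array([[ 0.35238475, -0.89147129, -0.28478753,  0.1041738 ],
       [ 0.93585339,  0.33507081,  0.10911453,  0.49459181],
       [-0.00184849, -0.30496967,  0.95236027,  0.37371622],
       [ 0.        ,  0.        ,  0.        ,  1.        ]])}
```

View pics/scene0.png

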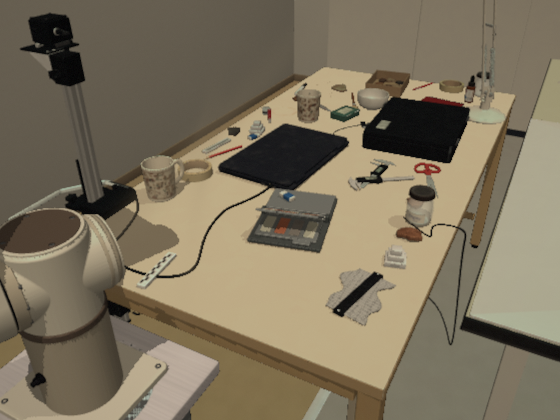

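View pics/side0.png

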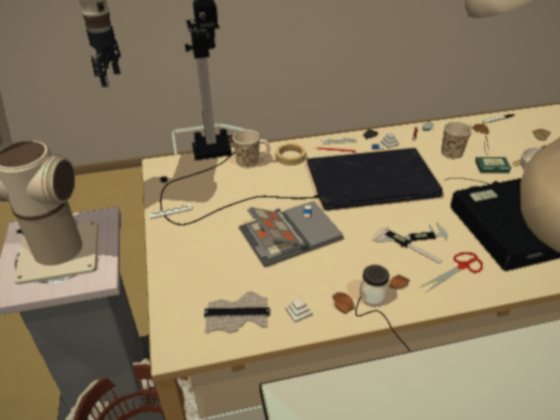

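The stand is at about (295,218) in the scene view and (290,232) in the side view. The eraser is at (289,197) in scene and (307,211) in side. I'll enlarge both.

```bash
python3 - <<'E'
import cv2,numpy as np
a=cv2.imread('pics/scene0.png')[180:255,240:345];b=cv2.imread('pics/side0.png')[195:270,235:350]
f=lambda x,s:cv2.resize(x,None,fx=s,fy=s,interpolation=cv2.INTER_CUBIC)
a=f(a,4);b=f(b,4)   # each 300 high
c=np.zeros((600,460,3),np.uint8);c[:300,:420]=a;c[300:,:460]=b
cv2.imwrite('pics/c0.png',cv2.convertScaleAbs(c,alpha=1.6))
E
```

```text
(no output)
```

View pics/c0.png

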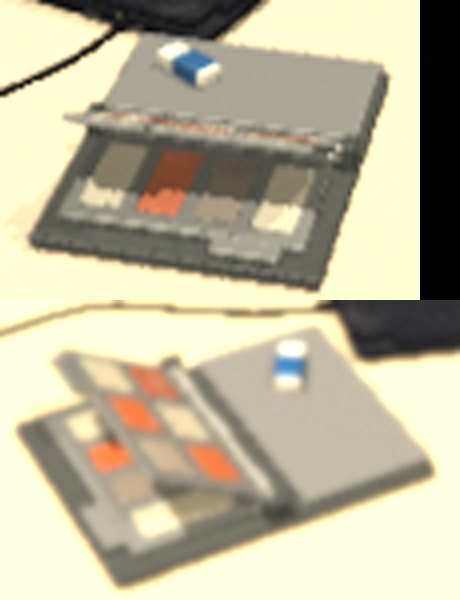

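The enlarged views show the base corners, the spine and the eraser clearly. The board is raised with its tiles facing the side camera. Next I cast rays.

```bash
cat > h.py <<'E'
import numpy as np, cv2
from workcell import bot
def ray(n,u,v,info=None):
    i=info or bot.camera_info(n);f=210/np.tan(np.radians(i['vertical_fov'])/2)
    d=i['pose'][:3,:3]@np.array([(u-i['cx'])/f,-(v-i['cy'])/f,-1]);return i['pose'][:3,3],d
def onz(n,u,v,z,info=None):
    o,d=ray(n,u,v,info);return o+d*(z-o[2])/d[2]
def proj(n,p,info=None):
    i=info or bot.camera_info(n);f=210/np.tan(np.radians(i['vertical_fov'])/2)
    q=i['pose'][:3,:3].T@(np.array(p)-i['pose'][:3,3]);return np.array([i['cx']-f*q[0]/q[2],i['cy']+f*q[1]/q[2]])
E
python3 - <<'E'
from h import *
S=lambda x,y:(x/4+240-.4,y/4+180-.4); D=lambda x,y:(x/4+235-.4,(y-300)/4+195-.4)
np.set_printoptions(precision=4,suppress=True)
# order: NL (-x,+y), NR(-x,-y), FR(+x,-y), FL(+x,+y)
for n,c,P in(("scene",S,[(32,242),(320,288),(387,66),(145,35)]),("side",D,[(18,428),(122,585),(433,470),(315,328)])):
    Q=np.array([onz(n,*c(*p),.008)[:2] for p in P]);m=Q.mean(0)
    x=(Q[2]+Q[3]-Q[0]-Q[1])/2;y=(Q[0]+Q[3]-Q[1]-Q[2])/2
    print(n,Q.tolist(),m,np.linalg.norm(x),np.linalg.norm(y),np.degrees(np.arctan2(x[1],x[0])),np.degrees(np.arctan2(-y[0],y[1])))
for n in("scene","side"):
    im=cv2.imread(f'pics/{n}0.png');r=(180,255,240,345) if n=="scene" else (195,270,235,350)
    b,g,rr=[im[...,k].astype(int) for k in range(3)]
    m=((b-rr>40)).astype(np.uint8);m2=np.zeros_like(m);m2[r[0]:r[1],r[2]:r[3]]=m[r[0]:r[1],r[2]:r[3]]
    k=np.argwhere(m2);c=k.mean(0)[::-1];print(n,len(k),c,onz(n,*c,.028))
for n,p in(("scene",S(188,64)),("side",D(290,364))): print('er',n,onz(n,*p,.027))
for n,c,P in(("scene",S,dict(bl=(160,55),br=(217,77))),("side",D,dict(t=(291,345),b=(288,386)))):
    for k,p in P.items(): print(n,k,onz(n,*c(*p),.027))
E
```

```text
scene [[0.4699272638333854, -0.024042786814792994], [0.5052367237613171, -0.18693460086359875], [0.7468355700146603, -0.12479208380044549], [0.7106399682860933, 0.033660293982865186]] [ 0.6082 -0.0755] 0.24848913420464236 0.1646018404109867 13.954339695285201 12.544989108871224
side [[0.4753407931063344, -0.027144498862202715], [0.5143124940874447, -0.18873813508494464], [0.736749026164149, -0.13398371894177197], [0.7013239410429444, 0.029119183531541415]] [ 0.6069 -0.0802] 0.23097901832525589 0.1665553391695629 13.905471631962534 12.905256411003851
scene 33 [287.4848 195.3636] [ 0.661  -0.0268  0.028 ]
side 22 [306.8636 211.2727] [ 0.6652 -0.0311  0.028 ]
er scene [ 0.6605 -0.0246  0.027 ]
er side [ 0.6669 -0.0273  0.027 ]
scene bl [ 0.6624 -0.0036  0.027 ]
scene br [ 0.6545 -0.0481  0.027 ]
side t [ 0.673  -0.0076  0.027 ]
side b [ 0.6594 -0.0496  0.027 ]
```

Request:
step_arm --targets "-1 0.06 -0.08 0.04 0 0 0; -1 0.12 -0.16 0.04 0 0 0; -1 0.2 -0.24 0.04 0 0 0; -1 0.28 -0.32 0.04 0 0 0; -1 0.36 -0.4 0.04 0 0 0; -1 0.44 -0.48 0.04 0 0 0; -1 0.5 -0.56 0.04 0 0 0; -1 0.56 -0.64 0.04 0 0 0; -1 0.62 -0.72 0.04 0 0 0; -1 0.68 -0.8 0.04 0 0 0"

```text
clock: 0.93
eef_pos: [0.4479, 0.1539, 0.251]
tool_rot: [0.179, 0.984, -0.0, -0.0]
ft_force: [0.9, 1.1, -0.4]
grip_width: -0.0001
grasp_force: 0.0
```

Request:
step_arm --targets "-1 0.04 -0.08 0.04 0 0 0; -1 0.08 -0.15 0.04 0 0 0; -1 0.12 -0.22 0.04 0 0 0; -1 0.16 -0.28 0.04 0 0 0; -1 0.2 -0.34 0.04 0 0 0; -1 0.22 -0.38 0.04 0 0 0; -1 0.22 -0.4 0.04 0 0 0; -1 0.22 -0.4 0.04 0 0 0"

```text
clock: 1.6
eef_pos: [0.5568, -0.0463, 0.2702]
tool_rot: [0.181, 0.983, -0.0, -0.001]
ft_force: [-0.7, 1.9, -0.8]
grip_width: 0.0001
grasp_force: 0.0
```

```bash
python3 - <<'E'
from h import *
import json
o=bot.get_obs();print(o['clock'],o['eef_pos'],o['tool_rot'],o['joint_pos'])
i=bot.camera_info("wrist");json.dump({k:np.array(v).tolist() for k,v in i.items()},open('w1.json','w'))
im=bot.camera("wrist")[:,:,::-1];cv2.imwrite('pics/w1.png',im)
E
```

```text
1.6 [ 0.55684595 -0.0462548   0.2701607 ] [ 1.81129617e-01  9.83458577e-01 -2.69669876e-04 -1.10329869e-03] [-8.27029197e-02  3.50251037e-01  2.55693533e-01  1.47848806e+00
 -3.17630236e-04  2.81567567e-01]
```

View pics/w1.png

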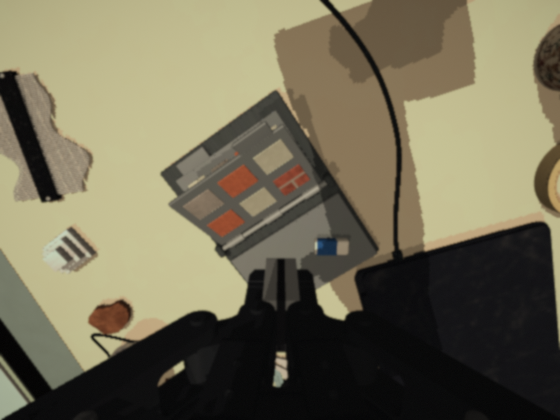

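The wrist view shows base corners at (160,173), (277,92) and (378,250). The eraser centre is near (331,247), with its long axis horizontal in the image. The board's free-edge corner is near (170,203). The desk beyond the stand's +y edge is clear, with the laptop corner at (357,268).

```bash
python3 - <<'E'
from h import *
import json
np.set_printoptions(precision=4,suppress=True)
i=json.load(open('w1.json'));i['pose']=np.array(i['pose'])
im=cv2.imread('pics/w1.png')
A,B,C=[onz('wrist',*p,.011,i)[:2] for p in((160,173),(277,92),(378,250))]
print(A,B,C,np.linalg.norm(B-A),np.linalg.norm(C-B))
y=B-A;x=C-B;print('yaw',np.degrees(np.arctan2(-y[0],y[1])),np.degrees(np.arctan2(x[1],x[0])),'centre',(A+C)/2)
yaw=np.arctan2(x[1],x[0])*.6+.4*np.arctan2(-y[0],y[1]);c=(A+C)/2
R=np.array([[np.cos(yaw),-np.sin(yaw)],[np.sin(yaw),np.cos(yaw)]])
# eraser mask: blue or bright in window on pad
w=im[225:270,300:362].astype(int);m=((w[...,0]-w[...,2]>25)|(w.min(2)>125)).astype(np.uint8)
k=cv2.findContours(m,0,2)[0];k=max(k,key=cv2.contourArea);P=k[:,0]+[300,225]
Q=np.array([onz('wrist',*p,.027,i)[:2] for p in P]).astype(np.float32);r=cv2.minAreaRect((Q*1000));print('eraser',r,R.T@(np.array(r[0])/1000-c)*1000)
# board angle
for p,yy in(((170,203),-.072),((277,118),.06)):
    o,d=ray('wrist',*p,i);
    ol=np.r_[R.T@(o[:2]-c),o[2]];dl=np.r_[R.T@d[:2],d[2]];t=(yy-ol[1])/dl[1];q=ol+dl*t
    print('edge',q,np.hypot(q[0],q[2]-.022),np.arctan2(q[2]-.022,-q[0]))
for n,u in(("side",(235+58/4,195+57/4)),("scene",(240+66/4,180+117/4)),("scene",(240+345/4,180+158/4))):
    s=.072 if u[0]<300 else -.072
    o,d=ray(n,*u);ol=np.r_[R.T@(o[:2]-c),o[2]];dl=np.r_[R.T@d[:2],d[2]];q=ol+dl*(s-ol[1])/dl[1]
    print(n,q,np.hypot(q[0],q[2]-.022),np.arctan2(q[2]-.022,-q[0]))
E
```

```text
[ 0.5111 -0.1828] [ 0.4754 -0.02  ] [0.6996 0.0321] 0.16672929175982196 0.230209810086606
yaw 12.345972893189392 13.074394131296058 centre [ 0.6053 -0.0754]
eraser ((664.3344116210938, -27.443199157714844), (21.478408813476562, 19.934541702270508), 69.19082641601562) [68.1249 33.6775]
edge [-0.0837 -0.072   0.0686] 0.09580517894629187 0.5085126598472011
edge [-0.0844  0.06   -0.1917] 0.22977060333736424 -1.1944647502089385
side [-0.0841  0.072   0.0605] 0.09252618093231448 0.42945883068410345
scene [-0.0736  0.072   0.0634] 0.08446896715922328 0.5119634458894464
scene [ 0.0322 -0.072  -0.0064] 0.04292785137554947 -2.418611655102393
```

Request:
step_arm --targets "-1 0.06 -0.02 -0.04 0 0 0.15; -1 0.12 -0.04 -0.1 0 0 0.3; -1 0.18 -0.05 -0.16 0 0 0.45; -1 0.236 -0.06 -0.22 0 0 0.6; -1 0.236 -0.06 -0.28 0 0 0.75; -1 0.236 -0.06 -0.34 0 0 0.75; -1 0.236 -0.06 -0.4 0 0 0.75; -1 0.236 -0.06 -0.42 0 0 0.75; -1 0.236 -0.06 -0.42 0 0 0.75"

```text
clock: 2.4
eef_pos: [0.6718, -0.0719, 0.0576]
tool_rot: [-0.115, 0.993, 0.001, -0.004]
ft_force: [-0.2, 0.4, 0.7]
grip_width: 0.0002
grasp_force: 0.0
```

```bash
python3 - <<'E'
from h import *
o=bot.get_obs();print(o['clock'],o['eef_pos'],o['tool_rot'],o['joint_pos'])
a=bot.camera("scene")[175:255,235:345,::-1];b=bot.camera("wrist")[:,:,::-1]
c=np.zeros((420,800,3),np.uint8);c[:240,:330]=cv2.resize(a,None,fx=3,fy=3);c[:,330:]=b[:,45:515]
cv2.imwrite('pics/p2.png',cv2.convertScaleAbs(c,alpha=1.4));print(proj('scene',[.675,-.076,.06]))
E
```

```text
2.4 [ 0.67182399 -0.07189395  0.05760069] [-0.11499083  0.99335797  0.00109515 -0.00398268] [-1.06779175e-01  7.03774266e-01  2.78180635e-01  1.15345488e+00
  3.82510987e-04 -3.37274271e-01]
[307.78408474 186.22794319]
```

View pics/p2.png

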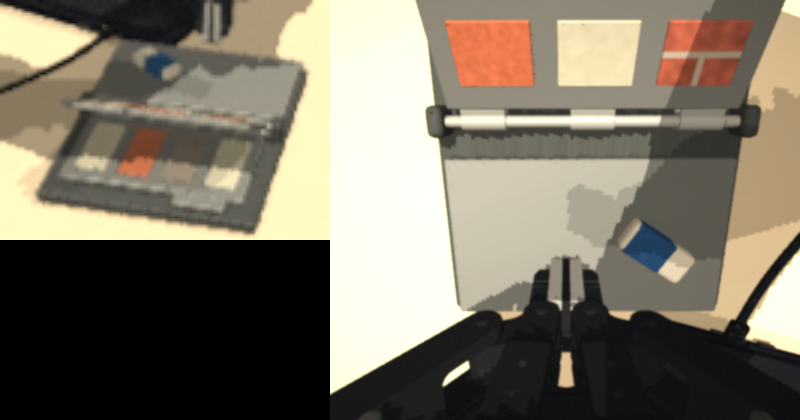

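The wrist view is now squared to the stand. The eraser is centred at (371,249), and its long axis runs down-right at about 30°. The fingertip is to its left.

```bash
python3 - <<'E'
from h import *
np.set_printoptions(precision=4,suppress=True)
i=bot.camera_info("wrist")
f=lambda u,v,z:onz('wrist',u-285,v,z,i)
L,R=f(437,121,.029),f(747,121,.029);print('cheeks',L,R,np.linalg.norm(R-L),(L+R)/2,np.degrees(np.arctan2(-(R-L)[0],(R-L)[1])))
for n,p,z in(('erc',(656,250),.028),('endL',(627,234),.028),('endR',(688,265),.028),('padNL',(447,157),.018),('padFL',(460,308),.014),('padFR',(717,308),.014)):print(n,f(*p,z))
print(proj('wrist',bot.get_obs()['eef_pos'],i))
E
```

```text
cheeks [ 0.6251 -0.1515  0.029 ] [ 0.5897 -0.0007  0.029 ] 0.15489610412287194 [ 0.6074 -0.0761  0.029 ] 13.200698839454299
erc [ 0.6677 -0.023   0.028 ]
endL [ 0.6621 -0.0417  0.028 ]
endR [ 0.6725 -0.0022  0.028 ]
padNL [ 0.6445 -0.1477  0.018 ]
padFL [ 0.7411 -0.1284  0.014 ]
padFR [0.7031 0.0333 0.014 ]
[282.0015 273.8634]
```

Request:
step_arm --targets "-1 0.01 0 -0.03 0 0 0; -1 0.01 0 -0.05 0 0 0; -1 0.01 0 -0.06 0 0 0; -1 0.01 0 -0.06 0 0 0; -1 0.01 0 -0.06 0 0 0"

```text
clock: 2.92
eef_pos: [0.6797, -0.0742, 0.0308]
tool_rot: [-0.114, 0.994, 0.0, -0.001]
ft_force: [0.3, -0.3, 0.4]
grip_width: -0.0002
grasp_force: 0.0
```

Request:
step_arm --targets "-1 -0.004 0 -0.012 0 0 0; -1 -0.004 0.004 -0.016 0 0 0; -1 -0.006 0.014 -0.016 0 0 0; -1 -0.008 0.024 -0.016 0 0 0; -1 -0.01 0.034 -0.016 0 0 0; -1 -0.013 0.044 -0.016 0 0 0; -1 -0.015 0.054 -0.016 0 0 0; -1 -0.017 0.064 -0.016 0 0 0; -1 -0.02 0.074 -0.016 0 0 0; -1 -0.022 0.084 -0.016 0 0 0"

```text
clock: 3.75
eef_pos: [0.669, -0.0316, 0.0234]
tool_rot: [-0.114, 0.993, -0.0, 0.0]
ft_force: [1.0, -1.0, 0.5]
grip_width: -0.0004
grasp_force: 0.2
```

```bash
python3 - <<'E'
from h import *
b=bot.camera("wrist")[:,:,::-1];cv2.imwrite('pics/p3.png',cv2.convertScaleAbs(b[120:330,180:480],alpha=1.4))
E
```

```text
(no output)
```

View pics/p3.png

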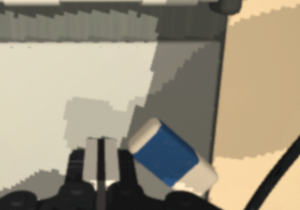

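The finger touches the eraser's left end at crop (130,150), and the eraser's centre is in line with the push. I'll keep pushing.

Request:
step_arm --targets "-1 -0.002 0.01 0 0 0 0; -1 -0.004 0.02 0 0 0 0; -1 -0.006 0.03 0 0 0 0; -1 -0.008 0.04 0 0 0 0; -1 -0.01 0.05 0 0 0 0; -1 -0.013 0.06 0 0 0 0; -1 -0.015 0.07 0 0 0 0; -1 -0.018 0.08 0 0 0 0; -1 -0.02 0.09 0 0 0 0; -1 -0.022 0.1 0 0 0 0"

```text
clock: 4.63
eef_pos: [0.6579, 0.0184, 0.0232]
tool_rot: [-0.114, 0.993, 0.0, -0.0]
ft_force: [0.6, -0.4, -0.8]
grip_width: 0.0003
grasp_force: 0.0
```

```bash
python3 - <<'E'
from h import *
b=bot.camera("wrist")[:,:,::-1];cv2.imwrite('pics/p4.png',cv2.convertScaleAbs(b[120:330,180:480],alpha=1.4))
E
```

```text
(no output)
```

View pics/p4.png

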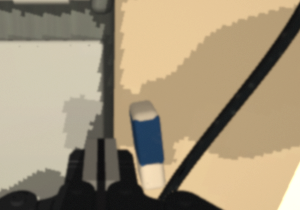

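The eraser is off the stand and lying on the desk, at crop (147,145), clear of the base edge. Next: retract, then tilt the tool on the near side.

Request:
step_arm --targets "-1 0 0 0.08 0 0 0; -1 0 0 0.16 0 0 0; -1 0 0 0.24 0 0 0; -1 -0.04 -0.02 0.3 0.034 -0.146 0; -1 -0.11 -0.05 0.32 0.068 -0.292 0; -1 -0.18 -0.08 0.32 0.103 -0.438 0; -1 -0.25 -0.11 0.32 0.137 -0.584 0; -1 -0.32 -0.14 0.32 0.171 -0.73 0; -1 -0.38 -0.17 0.32 0.205 -0.876 0; -1 -0.4 -0.19 0.32 0.228 -0.974 0"

```text
clock: 5.52
eef_pos: [0.4539, -0.0759, 0.1832]
tool_rot: [-0.106, 0.917, 0.044, 0.382]
ft_force: [1.0, -1.6, -0.9]
grip_width: 0.0
grasp_force: 0.0
```

Request:
step_arm --targets "-1 0 0 0 0.025 -0.108 0; -1 0 0 0 0.05 -0.216 0; -1 0 0 0 0.05 -0.216 0; -1 0 0 0 0.05 -0.216 0"

```text
clock: 5.85
eef_pos: [0.4567, -0.0773, 0.1817]
tool_rot: [-0.1, 0.883, 0.053, 0.456]
ft_force: [0.3, -0.7, 0.9]
grip_width: 0.0
grasp_force: 0.0
```

```bash
python3 - <<'E'
from h import *
from scipy.spatial.transform import Rotation as Ro
np.set_printoptions(precision=4,suppress=True)
o=bot.get_obs();print(o['clock'],o['eef_pos'],Ro.from_quat(o['tool_rot']).as_matrix(),o['joint_pos'])
c=bot.camera("side")[185:275,190:360,::-1];print(proj("side",o['eef_pos'])-[190,185])
cv2.imwrite('pics/p5.png',cv2.convertScaleAbs(cv2.resize(c,None,fx=4,fy=4,interpolation=2),alpha=1.4))
E
```

```text
5.85 [ 0.4567 -0.0773  0.1817] [[-0.5641 -0.2249  0.7945]
 [-0.1273  0.9744  0.1854]
 [-0.8158  0.0035 -0.5783]] [-0.5547 -0.1412 -1.0356 -0.1084  0.6139 -0.5188]
[40.5172  2.8884]
```

View pics/p5.png

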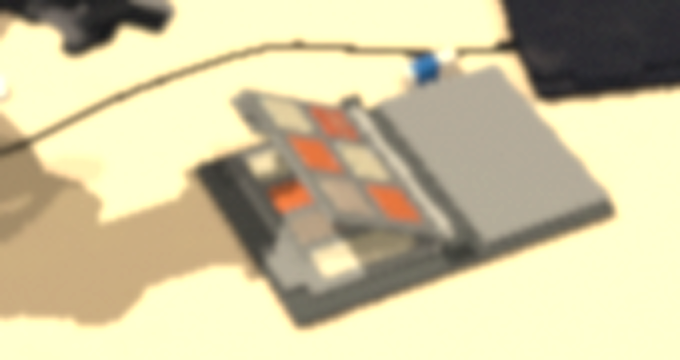

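Request:
step_arm --targets "-1 0.02 0.014 -0.05 0 0 0; -1 0.02 0.014 -0.1 0 0 0; -1 0.02 0.014 -0.15 0 0 0; -1 0.02 0.014 -0.2 0 0 0; -1 0.02 0.014 -0.24 0 0 0; -1 0.02 0.014 -0.265 0 0 0; -1 0.02 0.014 -0.265 0 0 0; -1 0.02 0.014 -0.265 0 0 0"

```text
clock: 6.57
eef_pos: [0.4943, -0.0907, 0.0602]
tool_rot: [-0.109, 0.887, 0.064, 0.445]
ft_force: [-1.1, 0.8, 0.4]
grip_width: -0.0002
grasp_force: 0.0
```

```bash
python3 - <<'E'
from h import *
np.set_printoptions(precision=4,suppress=True)
o=bot.get_obs();print(o['clock'],o['eef_pos'],o['joint_pos'],o['tool_rot'])
a=bot.camera("side")[185:275,210:340,::-1];b=bot.camera("wrist")[:,:,::-1]
c=np.zeros((420,800,3),np.uint8);c[:270,:390]=cv2.resize(a,None,fx=3,fy=3,interpolation=2);c[:307,390:]=cv2.resize(b,(410,307))
cv2.imwrite('pics/p6.png',cv2.convertScaleAbs(c,alpha=1.4))
E
```

```text
6.5667 [ 0.4943 -0.0907  0.0602] [-0.538   0.3615 -1.0818 -0.6253  0.616  -0.5314] [-0.1085  0.8866  0.0641  0.4451]
```

View pics/p6.png

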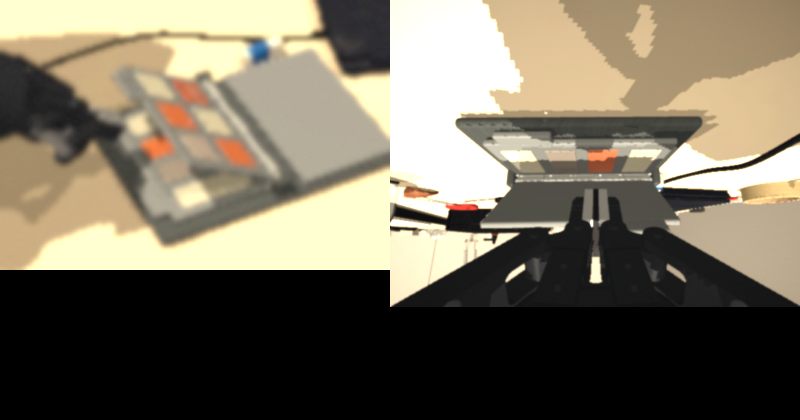

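The tool is just outside the board's free edge, close to the j3 limit. I'll insert near the board's middle, where there is reach.

Request:
step_arm --targets "-1 0.005 0 -0.03 0 0 0; -1 0.01 0 -0.04 0 0 0; -1 0.02 0.004 -0.04 0 0 0; -1 0.03 0.008 -0.04 0 0 0; -1 0.04 0.01 -0.04 0 0 0; -1 0.048 0.012 -0.04 0 0 0; -1 0.048 0.012 -0.04 0 0 0"

```text
clock: 7.25
eef_pos: [0.5181, -0.0848, 0.0421]
tool_rot: [-0.109, 0.886, 0.063, 0.447]
ft_force: [0.2, -0.1, -0.1]
grip_width: -0.0007
grasp_force: 0.0
```

```bash
cat >> h.py <<'E'
from scipy.spatial.transform import Rotation as Ro
C=np.array([.607,-.076]);Y=np.radians(13.2);RS=np.array([[np.cos(Y),-np.sin(Y)],[np.sin(Y),np.cos(Y)]])
def st():
    o=bot.get_obs();np.set_printoptions(precision=4,suppress=True)
    print('t',o['clock'],'P',o['eef_pos'],'S',RS.T@(o['eef_pos'][:2]-C),'z',o['eef_pos'][2],'dir',np.r_[RS.T@Ro.from_quat(o['tool_rot']).as_matrix()[:2,2],Ro.from_quat(o['tool_rot']).as_matrix()[2,2]],'q',o['joint_pos'],'F',o['ft_force'])
    return o
E
python3 -c "
from h import *
st()"
```

```text
t 7.25 P [ 0.5181 -0.0848  0.0421] S [-0.0886  0.0117] z 0.04207896275364124 dir [ 0.805   0.0253 -0.5927] q [-0.4836  0.4541 -1.0594 -0.7274  0.5779 -0.4831] F [ 0.214  -0.11   -0.0657]
```

Request:
step_arm --targets "-1 0.004 0.001 0.016 0 0 0; -1 0.004 0.001 0.026 0 0 0; -1 0.011 0.003 0.036 0 0 0; -1 0.018 0.004 0.047 0 0 0; -1 0.026 0.006 0.058 0 0 0; -1 0.034 0.008 0.068 0 0 0; -1 0.044 0.010 0.077 0 0 0; -1 0.054 0.013 0.085 0 0 0; -1 0.065 0.015 0.093 0 0 0; -1 0.076 0.018 0.1 0 0 0"

```text
clock: 8.08
eef_pos: [0.5552, -0.0757, 0.0914]
tool_rot: [-0.108, 0.886, 0.063, 0.446]
ft_force: [-1.0, -0.4, -0.1]
grip_width: -0.0001
grasp_force: 0.7
```

```bash
python3 - <<'E'
from h import *
st()
a=bot.camera("side")[165:275,210:360,::-1];b=bot.camera("scene")[160:260,235:345,::-1]
c=np.zeros((330,800,3),np.uint8);c[:330,:450]=cv2.resize(a,None,fx=3,fy=3,interpolation=2);c[:300,460:790]=cv2.resize(b,None,fx=3,fy=3,interpolation=2)
cv2.imwrite('pics/p7.png',cv2.convertScaleAbs(c,alpha=1.4))
E
```

```text
t 8.0833 P [ 0.5552 -0.0757  0.0914] S [-0.0504  0.0121] z 0.09137358811966538 dir [ 0.8039  0.0255 -0.5943] q [-0.4104  0.3031 -0.9568 -0.503   0.5248 -0.4221] F [-1.0486 -0.3667 -0.1205]
```

View pics/p7.png

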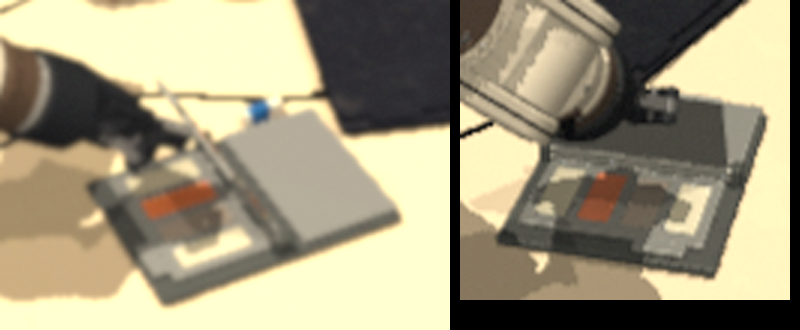

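The board is now close to upright, edge-on at (195,120) in the side crop. The under board is still flat and the eraser is still on the desk. I continue over the top.

Request:
step_arm --targets "-1 0.013 0.003 0.007 0 0 0; -1 0.026 0.006 0.013 0 0 0; -1 0.038 0.009 0.017 0 0 0; -1 0.051 0.012 0.02 0 0 0; -1 0.064 0.015 0.022 0 0 0; -1 0.077 0.018 0.023 0 0 0; -1 0.09 0.021 0.023 0 0 0; -1 0.103 0.024 0.022 0 0 0; -1 0.116 0.027 0.02 0 0 0; -1 0.129 0.03 0.018 0 0 0"

```text
clock: 9.02
eef_pos: [0.6198, -0.0607, 0.0997]
tool_rot: [-0.108, 0.886, 0.063, 0.446]
ft_force: [-1.6, 0.5, 0.2]
grip_width: 0.0
grasp_force: 0.4
```

```bash
python3 -c "
from h import *
st()"
```

```text
t 9.0167 P [ 0.6198 -0.0607  0.0997] S [0.0159 0.012 ] z 0.09969197298768494 dir [ 0.8037  0.0256 -0.5945] q [-0.3121  0.3471 -0.8242 -0.4493  0.4522 -0.3472] F [-1.6465  0.464   0.2079]
```

Request:
step_arm --targets "-1 0.012 0.003 -0.003 0 0 0; -1 0.025 0.006 -0.008 0 0 0; -1 0.025 0.006 -0.008 -0.032 0.136 0; -1 0.025 0.006 -0.008 -0.064 0.272 0; -1 0.025 0.006 -0.008 -0.096 0.408 0; -1 0.025 0.006 -0.008 -0.127 0.541 0; -1 0.035 0.008 -0.012 -0.127 0.541 0; -1 0.045 0.01 -0.018 -0.127 0.541 0; -1 0.055 0.013 -0.023 -0.127 0.541 0; -1 0.064 0.015 -0.029 -0.127 0.541 0"

```text
clock: 9.85
eef_pos: [0.6509, -0.0531, 0.0838]
tool_rot: [-0.114, 0.962, 0.041, 0.243]
ft_force: [-0.9, -0.4, 0.7]
grip_width: 0.0
grasp_force: 0.3
```

```bash
python3 -c "
from h import *
st()"
```

```text
t 9.85 P [ 0.6509 -0.0531  0.0838] S [0.0479 0.0123] z 0.08384858509266055 dir [ 0.4772  0.0259 -0.8784] q [-0.1813  0.3763 -0.3632  0.3789  0.2164 -0.3668] F [-0.9116 -0.3772  0.737 ]
```

Request:
step_arm --targets "-1 0.01 0.002 -0.008 0 0 0; -1 0.02 0.005 -0.016 0 0 0; -1 0.028 0.007 -0.027 0 0 0; -1 0.036 0.008 -0.037 0 0 0; -1 0.042 0.01 -0.047 0 0 0; -1 0.048 0.011 -0.057 0 0 0; -1 0.054 0.012 -0.068 0 0 0; -1 0.058 0.013 -0.079 0 0 0; -1 0.062 0.014 -0.09 0 0 0; -1 0.065 0.015 -0.102 0 0 0"

```text
clock: 10.68
eef_pos: [0.6839, -0.0459, 0.0339]
tool_rot: [-0.114, 0.962, 0.041, 0.243]
ft_force: [-0.7, -0.3, 0.3]
grip_width: -0.0003
grasp_force: 0.2
```

Request:
step_arm --targets "-1 0 0 0 0 0 0; -1 0 0 0 0 0 0"

```text
clock: 10.85
eef_pos: [0.6832, -0.0457, 0.0335]
tool_rot: [-0.114, 0.963, 0.041, 0.242]
ft_force: [-1.0, -0.1, -0.1]
grip_width: 0.0002
grasp_force: 0.0
```

Request:
step_arm --targets "-1 0 0 -0.003 0 0 0; -1 0 0 -0.006 0 0 0; -1 0 0 -0.008 0 0 0; -1 0 0 -0.008 0 0 0"

```text
clock: 11.18
eef_pos: [0.6836, -0.0459, 0.0304]
tool_rot: [-0.114, 0.962, 0.041, 0.243]
ft_force: [0.2, -0.5, 0.2]
grip_width: 0.0
grasp_force: 0.1
```

Request:
step_arm --targets "-1 0 0 -0.002 0 0 0; -1 0 0 -0.004 0 0 0; -1 0 0 -0.006 0 0 0; -1 0 0 -0.006 0 0 0"

```text
clock: 11.52
eef_pos: [0.6839, -0.0459, 0.0281]
tool_rot: [-0.114, 0.962, 0.041, 0.244]
ft_force: [-2.4, -0.9, 5.1]
grip_width: -0.0001
grasp_force: 2.3
```

Request:
step_arm --targets "-1 0 0 -0.002 0 0 0; -1 0 0 -0.004 0 0 0; -1 0 0 -0.004 0 0 0; -1 0 0 -0.004 0 0 0"

```text
clock: 11.85
eef_pos: [0.6841, -0.0459, 0.0278]
tool_rot: [-0.114, 0.962, 0.041, 0.244]
ft_force: [-7.6, -0.3, 13.6]
grip_width: -0.0003
grasp_force: 6.9
```

The contact is stiff: 13.6 N with almost no further sinking, so the board is seated. Retracting.

Request:
step_arm --targets "-1 -0.006 0 0.02 0 0 0; -1 -0.01 0 0.06 0 0 0; -1 -0.02 0 0.12 0 0 0; -1 -0.06 -0.01 0.18 0 0 0; -1 -0.1 -0.02 0.24 0 0 0; -1 -0.15 -0.03 0.3 0 0 0; -1 -0.2 -0.04 0.36 0 0 0; -1 -0.2 -0.04 0.4 0 0 0; -1 -0.2 -0.04 0.4 0 0 0"

```text
clock: 12.6
eef_pos: [0.5855, -0.0669, 0.2322]
tool_rot: [-0.114, 0.961, 0.039, 0.248]
ft_force: [1.3, 0.1, 0.4]
grip_width: -0.0001
grasp_force: 0.0
```

```bash
python3 - <<'E'
from h import *
st()
W=lambda x,y,z:np.r_[C+RS@np.array([x,y]),z]
for n in("side",):
    im=bot.camera(n)[:,:,::-1];cv2.imwrite(f'pics/end_{n}.png',im);ref=cv2.imread(f'pics/{n}0.png')
    # near-side tiles visible & eraser: blue pixels
    b=im.astype(int)[185:275,230:360];m=b[...,0]-b[...,2]>40;k=np.argwhere(m);c=k.mean(0)[::-1]+[230,185];e=onz(n,*c,.01)
    print(n,'eraser px',len(k),c,e,'stand frame',RS.T@(e[:2]-C))
    # profile along a line in stand y=+.04 across far side: grey level from x=.06 to .13 at board top height
    for yy in(.04,-.04,0):
        print(yy,[int(im[tuple(np.round(proj(n,W(x,yy,.0245))).astype(int)[::-1])].mean()) for x in np.arange(.07,.135,.004)])
    d=cv2.absdiff(im,ref).max(2)>40;l,_,s,ce=cv2.connectedComponentsWithStats(d.astype(np.uint8))
    print([(r.tolist()) for r in s[1:] if r[4]>25])
E
```

```text
t 12.6 P [ 0.5855 -0.0669  0.2322] S [-0.0189  0.0138] z 0.23222012882136625 dir [ 0.4857  0.021  -0.8739] q [-0.2362  0.0962 -0.2984  0.7242  0.2395 -0.4169] F [1.3009 0.1352 0.4295]
side eraser px 25 [296.08 201.44] [0.6525 0.0393 0.01  ] stand frame [0.0707 0.1018]
0.04 [73, 73, 73, 73, 73, 73, 74, 74, 74, 100, 127, 149, 127, 85, 26, 25, 32]
-0.04 [74, 74, 84, 99, 117, 119, 117, 116, 121, 131, 147, 185, 186, 188, 187, 188, 187]
0 [74, 73, 74, 73, 73, 73, 73, 83, 95, 148, 168, 180, 186, 187, 186, 186, 174]
[[96, 0, 10, 13, 107], [128, 0, 88, 60, 1611], [31, 3, 43, 157, 1447], [85, 12, 36, 75, 1596], [167, 21, 25, 34, 594], [227, 51, 15, 28, 188], [199, 71, 22, 19, 179], [218, 96, 67, 70, 1617], [12, 140, 14, 5, 32], [0, 145, 10, 7, 26], [143, 152, 75, 43, 1578], [30, 156, 28, 40, 575], [54, 160, 21, 40, 626], [0, 173, 32, 7, 104], [2, 179, 21, 5, 51], [0, 184, 37, 32, 911], [144, 185, 133, 47, 2537], [270, 197, 53, 33, 807], [73, 211, 16, 17, 154], [262, 217, 12, 10, 35], [260, 219, 32, 16, 201], [273, 232, 27, 20, 278], [299, 232, 8, 10, 27], [74, 255, 21, 6, 78], [98, 255, 18, 8, 102]]
```

```bash
python3 -c "
from workcell import bot
print(bot.job_done())"
```

```text
the job is handed in; nothing more can be done
None
```

I've handed the job in, without seeing the verdict: the eraser is on the desk beside the stand, and the top board was turned over the spine and pressed against the far rest until the contact went stiff (13.6 N), so I judge it flat. My last look showed the board beneath flat part-way through the turn; I did not check it or the other desk items again at the end.

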